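# Shut and lock the beam box's access cover

## Robot

A 6-joint arm with a two-finger parallel gripper is mounted at the origin on the work surface. World frame = base frame: x ahead of the robot, y to its left, z up, the work surface at z = 0. Lengths are in m, angles in rad, forces in N, time in s.
With the tool pointing down it reaches from about 0.3 to 0.775 m from the base axis. Payload 14.6 kg.
Tool frame: the origin (TCP) lies midway between the tips of the shut fingers; the grasp point (between the pads) lies 19 mm behind it (ctrl.tcp_to_grasp is the z of the grasp point in the tool frame, in m); z points along the fingers, y is the line along which they close (so a half turn about z gives the same grasp; the last joint's range is limited). The gripper opens to 94 mm and grips with 3 to 60 N. Pads are 16 mm wide; open, the fingers measure 119 mm over their backs; the gripper's body (75 mm by 177 mm) begins 78 mm behind the grasp point.
Start: joints at [-1.303, 0.3, 1.521, -0, 1.321, -0.067], TCP at [0.181, -0.519, 0.205] pointing down, gripper open.
Joint ranges: [-3.03, 3.03], [-0.79, 2.21], [0.23, 2.52], [-1.04, 4.18], [0, 3.07], [-2.55, 2.55]. Speed limits (rad/s): [2.22, 2.22, 2.57, 3.14, 3.14, 3.14].

## Interface

Orientations are given as [roll, pitch, yaw] about the fixed x, y, z axes, in that order (R = Rz(yaw) Ry(pitch) Rx(roll)).
In Python, from station import monitor, camera, ctrl gives the robot as it stands.
- The arm moves only by the tool apply_moves, never from a script. Its argument "plan" is one flat list of numbers, 4 for each row, row after row: the shift along the tool's x, y, z in mm, then the turn about the tool's z in rad. In form: [dx, dy, dz, spin, dx, dy, dz, spin, ...]. A call has 1 to 20 rows; each row shifts and turns the commanded pose from where the row before left it, along the tool's axes as they then stand; what a row does not reach is not made up. A row lasts 1/10 s, in which the tool goes at most 50 mm and 8.59 degrees, less where a joint would pass 70% of its speed; a pose out of reach is approached as far as the arm can. A call is refused whole if a number of a shift passes 50 or a number of a turn 0.15, either way. A call with a gripper value outside its range is refused whole. "hand" is the gripper command: -1 is shut, 1 is fully open, values between are in proportion, set as the call begins (left out, the last holds). The fingers move at their own pace and stop on an object; "squeeze" is the grip in N (left out, the last holds). Time passes only in rows, so rows that do not move let the fingers close. It gives the time, the measured TCP pose, the force, the opening and the grip force at its end, in the units of the state.
- monitor.get_obs(): the state, without advancing time (a new reading comes with each control period).
- camera(name): name is "side" or "top"; returns a dict with "image" (480x640x3 uint8, red, green, blue), "range_z" (480x640 float32, m along the optical axis (not along the pixel's ray), 0 where there is no reading), "mtx" (3x3 intrinsics, pixels), "rvec" (rotation vector, rad) and "tvec" (3), from world to camera coordinates, as OpenCV has them. Camera axes: x right, y down, z forward; pixel columns grow to the right and rows downward; lengths in m; the calibration is good to about 2 mm. A picture is of the moment at which its call begins.
- ctrl.hand_in(): hands the job in; it is judged then, once.
The state is a dict: "time_s": time; "qpos": joint angles; "joint_vel": joint speeds; "tau": joint torques, N m; "ee_pos": TCP position; "eef_rot": TCP orientation; "force": force on the tool from outside, world axes, zero at the start; "moment": the same for the moment, N m; "grip_width": finger opening in m; "grip_force": force on a finger pad.
Only numpy, scipy, OpenCV 4.12 (cv2) and the standard library are available. Lean on these libraries where they do the work, as an engineer would, in place of code of your own. Each camera call takes 0.05 s, during which the arm holds its last target. There are 200 camera calls.

## Task

Swing the beam box's open access cover shut, then push its sprung stud in and turn it clockwise to its stop, so that it stays locked down when you let go. Feel how deep the stud has to go and do not force it, neither hard against its bottom stop nor round before it is free to turn. Leave the things standing around where they are.

Things in the scene. Friction and masses are not known exactly. Their poses are not given: they have to be found in the camera images.
- beam_box: Dark steel beam box fixed on the bench, 260 mm (its x) by 200 mm (its y) by 100 mm high; origin under its centre on the bench; its front, with the beam port, faces its own -x. Its top has a hatch opening in the front part and a fixed deck behind it. The shut cover's upper face lies 106.5 mm above the bench.
- cover (a joint): Angle of the white access cover, rad: 0 shut, 0.5 to 0.9 at the start, grows as its free edge (towards the box's -x) rises. A plate 176 mm from hinge to free edge, 196 mm wide, 6 mm thick, hinged along the box's y. The hinge is stiff: the cover stays where it is left; 1 to 4 N on its upper face near the free edge swings it down.
- cover_hinge (a point): Point on the hinge line, mid-width, at the cover's underside, 100.5 mm above the bench and 50 mm to the box's +x from its centre. Turns with the cover: x points from the free edge to the hinge, z out of the upper face.
- stud_grip (a point): Centre of the stud's steel wing grip, on the stud's axis, 37 mm above the cover's upper face when the stud is out; the axis is square to the cover, 130 mm from the hinge line, mid-width. Wing 36 mm long (this x; along the box's x at the start), 10 mm thick (y), 26 mm high; its foot is a round flange 42 mm across, top 13 mm below this point, 6 mm thick, 18 mm clear of the cover when out.
- stud_seat (a point): Fixed point of the box where the stud's axis meets the shut cover's upper face. Below it, out of sight, is the catch. With the cover shut the stud can turn only when pressed in 4 to 12 mm: this differs from box to box and must be felt. A firm bottom stop comes 1.8 mm deeper than that.
- stud_turn: The sprung quarter-turn stud (wing, flange, cross-pinned shank); origin on its axis, 37 mm below stud_grip. Its spring pushes it out with 4 N, plus 0.5 N per mm pressed. Pressed far enough it turns easily, clockwise from above, to a stop 1.45 rad (83 degrees) from its start; let go there it springs out 2 mm into a notch and stays. Let go short of 1.35 rad it is not locked.
- lens_tube: Bystander, loose: upright black lens tube, 35 mm across, 60 mm tall, left of the box; origin at its underside centre.
- tape_roll: Bystander, loose: white paper-tape roll lying flat, 84 mm across, 50 mm tall, right of the box; origin at its underside centre.
- ball_driver: Bystander, loose: black-handled screwdriver lying on the bench in front of the box.
- objective: Bystander, loose: brass microscope objective, 28 mm across, 40 mm tall, standing on the box's fixed rear deck behind the hinge; origin at its underside centre.
- filter_case: Bystander, loose: grey filter case 50 x 50 x 14 mm, right of the box; origin at its underside centre.
- wash_bottle: Bystander, loose: white bottle, 44 mm across, 110 mm tall, left of the box at the rear; origin at its underside centre.
- post_mount: Bystander, loose: lens holder on a steel post, 48 mm foot, about 100 mm tall, left of the box; origin at its underside centre.

How it is judged:
By the outcome, as a careful person would: the job done as asked, in the order asked, and still so for the second after the job is handed in, with the robot touching nothing.
It also fails if it takes over 72 s, if anything falls off the work surface, if the arm or the gripper's body presses on something with over 40 N, if the wrist force passes 120 N, or if a joint passes its speed limit or range.

## Working session

There is one attempt and no reset: what is moved stays moved. The work goes in short steps, Python scripts to look and compute and a tool call to move; the robot and the scene stay as the last step left them, time stands still between calls to the robot, and variables do not carry over. Pictures are saved under pics/ and viewed, at most 10 in all, crops included, and the job is handed in when it is done.

Besides the shell and the picture viewer there is one more tool, called after "Call:" in YAML: its name, and indented under it one key for each argument. apply_moves: Moves the arm, as the interface text tells. Its arguments: {"type":"object","properties":{"plan":{"type":"array","items":{"type":"number"}},"hand":{"type":"number"},"squeeze":{"type":"number"}},"required":["plan"]}

```bash
mkdir -p pics
cat > h.py <<'E'
import numpy as np, cv2, pickle
from station import monitor, camera, ctrl
def snap(n,f):
    c=camera(n); pickle.dump(c,open(f'pics/{f}.pkl','wb')); cv2.imwrite(f'pics/{f}.png',c['image'][:,:,::-1]); return c
def load(f): return pickle.load(open(f'pics/{f}.pkl','rb'))
def cloud(c):
    K=c['mtx'];R=cv2.Rodrigues(np.array(c['rvec'],float))[0];t=np.array(c['tvec']).ravel()
    v,u=np.mgrid[:480,:640];z=c['range_z']
    p=np.stack([(u-K[0,2])/K[0,0]*z,(v-K[1,2])/K[1,1]*z,z],-1)
    w=(p-t)@R; w[z==0]=np.nan
    return w
E
python3 - <<'E'
from h import *
a=snap('top','t0');b=snap('side','s0')
cv2.imwrite('pics/both.png',cv2.resize(np.hstack([a['image'],b['image']])[:,:,::-1],(800,300)))
print(monitor.get_obs(),ctrl.tcp_to_grasp)
E
```

```text
{'time_s': 0.1, 'qpos': array([-1.30261236e+00,  3.00430151e-01,  1.52149250e+00,  9.59890762e-06,
        1.32071554e+00, -6.65679741e-02]), 'joint_vel': array([ 0.00112809, -0.00173721, -0.00057595,  0.00024934, -0.00164103,
       -0.00127535]), 'tau': array([ 8.89048224e-04, -5.32644868e+01, -3.53287804e+01,  7.09376461e-02,
        2.35220493e-02, -9.63606044e-05]), 'ee_pos': array([ 0.18064955, -0.51924327,  0.20494627]), 'eef_rot': array([-3.14055004e+00, -7.88257404e-05,  3.34749521e-01]), 'force': array([0.33978   , 0.17530289, 0.02976161]), 'moment': array([0.03132879, 0.02294658, 0.00981418]), 'grip_force': 0.0, 'grip_width': 0.09385602903230614} -0.0188
```

View pics/t0.png

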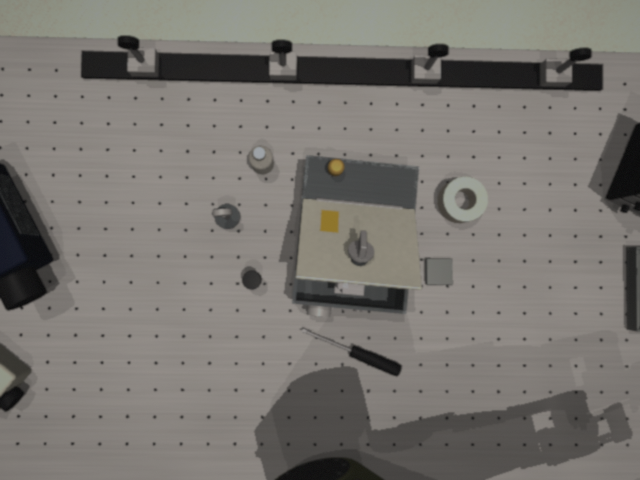

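View pics/s0.png

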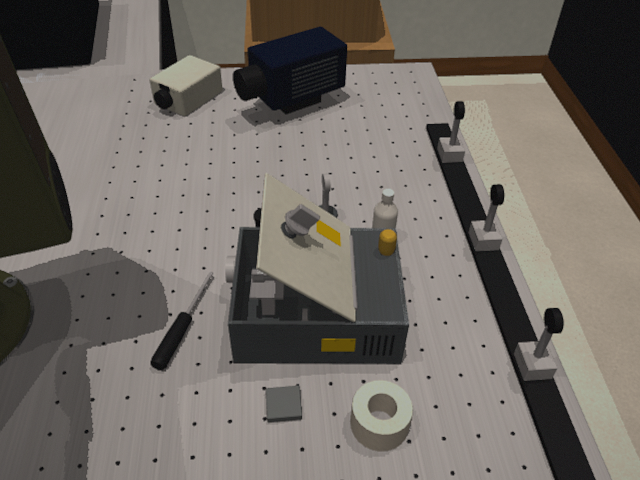

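The top view shows the box with its front towards the robot: deck corners at (306,157) and (418,167), front rim at about (297,303) to (405,311). The cover is open, with the stud at (360,247). The side view agrees.

Run:
```python
from h import *
w=cloud(load('t0'))
# deck/rim points at z~0.1: min-area rect
z=w[...,2]; m=np.zeros(z.shape,bool); m[150:320,285:430]=1
s=m&(abs(z-0.1)<0.006)
v,u=np.nonzero(s&(np.arange(480)[:,None]<205))
P=w[s][:,:2]; print(len(P))
r=cv2.minAreaRect(P.astype(np.float32)); print(r)
# cover plane
c=w[215:280,305:350].reshape(-1,3); c=c[~np.isnan(c).any(1)]
c0=np.median(c,0);n=np.linalg.svd(c-c.mean(0),full_matrices=False)[2][2]; n*=np.sign(n[2]);print('n',n,'ang',np.arccos(n[2]),c.mean(0), np.std((c-c.mean(0))@n), 'yaw',np.arctan2(n[1],n[0]))
for (a,b) in [(360,235),(360,240),(360,247),(360,255),(310,165),(410,172),(305,297),(400,305)]: print(a,b,w[b,a])
for nm,p in dict(obj=(336,166),lens=(251,278),tape=(450,200),case=(440,270),bottle=(259,153),post=(224,211)).items(): print(nm,w[p[1],p[0]])
```

```text
5316
((0.5925195217132568, -0.014102868735790253), (0.200405552983284, 0.26041021943092346), 85.43301391601562)
n [ 0.65183751 -0.02859074  0.75781952] ang 0.7108316413490896 [0.5670852  0.04045776 0.1755458 ] 0.0065395274878823255 yaw -0.0438336700450417
360 235 [ 0.58424471 -0.00804032  0.21764963]
360 240 [ 0.57627477 -0.00751387  0.22326582]
360 247 [ 0.56515559 -0.00633323  0.23517373]
360 255 [ 0.55330559 -0.00793641  0.22174503]
310 165 [0.71095764 0.06810259 0.10228071]
410 172 [ 0.70246834 -0.10762126  0.10034229]
305 297 [0.47653745 0.0718146  0.0071462 ]
400 305 [ 0.4673178  -0.09827206  0.0649624 ]
obj [0.70427532 0.02502731 0.13678135]
lens [0.51217887 0.1701413  0.05900708]
tape [ 0.65984917 -0.19111574  0.05311372]
case [ 0.53092816 -0.18368869  0.01117678]
bottle [0.72909935 0.15665316 0.10777265]
post [0.62826437 0.21574629 0.10019795]
```

Call:
apply_moves:
  plan: [23.4,-16,-10,0,23.4,-16,-10,0,23.4,-16,-10,0,23.4,-16,-10,0,23.4,-16,-10,0,23.4,-16,-10,0,23.4,-16,-10,0,23.4,-16,-10,0,23.4,-16,-10,0,23.4,-16,-5,0,23.4,-16,0,0,23.4,-16,0,0,23.4,-16,0,0,23.4,-16,0,0,23.4,-16,0,0,23.4,-16,0,0,23.4,-16,0,0,23.4,-16,0,0,23.4,-16,0,0,23.4,-16,0,0]
  hand: -1
  squeeze: 20

```text
time_s: 2.1
ee_pos: [0.5181, -0.0623, 0.3002]
eef_rot: [-3.141, 0.0, 0.335]
force: [0.8, 0.3, -1.0]
grip_width: 0.0007
grip_force: 0.0
```

Call:
apply_moves:
  plan: [0,0,0,-0.15,0,0,0,-0.15,0,0,0,-0.15,0,0,0,-0.15,0,0,0,-0.15,0,0,0,-0.15,0,0,0,-0.15,0,0,0,-0.15,0,0,0,-0.15,0,0,0,-0.15,0,0,0,-0.15,0,0,0,-0.15,0,0,0,-0.15,0,0,0,-0.15,0,0,0,-0.15,0,0,0,-0.15,0,0,0,-0.15,0,0,0,-0.15,0,0,0,-0.027,0,0,0,0]

```text
time_s: 4.1
ee_pos: [0.5175, -0.0634, 0.3002]
eef_rot: [3.142, -0.0, 3.059]
force: [0.1, -0.1, -0.1]
grip_width: 0.0
grip_force: 0.0
```

Call:
apply_moves:
  plan: [0,0,10,0,0,0,10,0,0,0,10,0,0,0,10,0,0,0,10,0,0,0,10,0,0,0,5,0,0,0,5,0,0,0,5,0,0,0,5,0,0,0,5,0]

```text
time_s: 5.2
ee_pos: [0.5177, -0.0635, 0.2152]
eef_rot: [-3.142, 0.0, 3.062]
force: [0.5, -0.9, 0.0]
grip_width: 0.0004
grip_force: 0.3
```

Call:
apply_moves:
  plan: [0,0,4.5,0,0,0,4.5,0,3.5,0,6,0,3.5,0,6,0,4.3,0,6.5,0,4.3,0,6.5,0,3.7,0,7,0,3.7,0,7,0,3,0,7.3,0,3,0,7.3,0]

```text
time_s: 6.2
ee_pos: [0.4884, -0.0611, 0.1522]
eef_rot: [3.142, -0.0, 3.062]
force: [0.6, 0.4, -0.1]
grip_width: 0.0006
grip_force: 0.1
```

Call:
apply_moves:
  plan: [2.2,0,7.5,0,2.2,0,7.5,0,1.5,0,7,0,1.5,0,7,0,0,0,5,0]

```text
time_s: 6.7
ee_pos: [0.4811, -0.0605, 0.1181]
eef_rot: [3.142, -0.0, 3.062]
force: [-0.6, -0.2, -0.7]
grip_width: 0.0004
grip_force: 0.1
```

Run:
```python
from h import *
b=snap('side','s1')
cv2.imwrite('pics/s1c.png',cv2.resize(b['image'][130:400,170:470,::-1],(660,594)))
```

```text
(no output)
```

View pics/s1c.png

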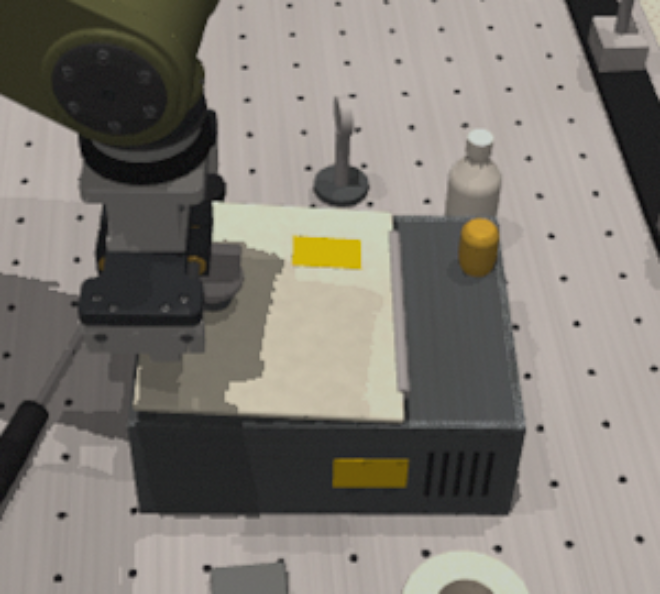

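The cover in the crop is almost shut, with its right edge lying just above the box side at (140-400, 410). I'll press it home gently.

Call:
apply_moves:
  plan: [0,0,4,0,0,0,4,0,0,0,2,0,0,0,1,0,0,0,0,0]

```text
time_s: 7.25
ee_pos: [0.4813, -0.0606, 0.1078]
eef_rot: [-3.142, -0.0, 3.062]
force: [0.5, -0.2, 0.3]
grip_width: 0.0011
grip_force: 0.0
```

Call:
apply_moves:
  plan: [0,0,1,0,0,0,0,0]

```text
time_s: 7.45
ee_pos: [0.4813, -0.0605, 0.1068]
eef_rot: [-3.142, 0.0, 3.062]
force: [-0.3, -0.6, -0.5]
grip_width: 0.0009
grip_force: 0.0
```

Call:
apply_moves:
  plan: [0,0,1,0,0,0,0,0]

```text
time_s: 7.65
ee_pos: [0.4814, -0.0606, 0.1066]
eef_rot: [-3.142, 0.0, 3.062]
force: [-3.7, 1.4, 9.6]
grip_width: 0.0003
grip_force: 4.8
```

Call:
apply_moves:
  plan: [0,0,0.5,0,0,0,0,0]

```text
time_s: 7.85
ee_pos: [0.4815, -0.0606, 0.1065]
eef_rot: [-3.141, 0.001, 3.062]
force: [-6.8, 0.4, 14.7]
grip_width: 0.0006
grip_force: 7.6
```

Shut: contact came at z = 0.1066. I'll lift, back off and look at the stud.

Call:
apply_moves:
  plan: [0,0,-5,0,0,0,-15,0,0,0,-20,0,0,0,-20,0,0,0,-20,0,10,0,-20,0,20,0,0,0,20,0,0,0,20,0,0,0,20,0,0,0,20,0,0,0,0,0,0,0]
  hand: 0.1

```text
time_s: 9.05
ee_pos: [0.3705, -0.0516, 0.2057]
eef_rot: [-3.141, 0.001, 3.062]
force: [0.6, 0.2, 0.1]
grip_width: 0.0517
grip_force: 0.0
```

Run:
```python
from h import *
a=snap('top','t2')
cv2.imwrite('pics/t2c.png',cv2.resize(a['image'][150:330,280:440,::-1],(528,594),interpolation=cv2.INTER_CUBIC))
w=cloud(a);z=w[...,2]
m=np.zeros(z.shape,bool);m[200:290,300:410]=1
s=m&(z>.12)&(z<.17)
print(s.sum(),np.nanpercentile(z[s],[5,50,95]))
for lo,hi in((.115,.14),(.145,.17)):
    q=m&(z>lo)&(z<hi)
    if q.sum()>5: print(lo,q.sum(),np.median(w[q],0),cv2.minAreaRect(w[q][:,:2].astype(np.float32)))
c=w[215:270,305:325].reshape(-1,3);print(np.nanmedian(c,0)); 
c=w[215:280,305:345].reshape(-1,3); c=c[~np.isnan(c).any(1)];print(np.linalg.lstsq(np.c_[c[:,:2],np.ones(len(c))],c[:,2],rcond=None)[0])
```

```text
443 [0.12786005 0.13158397 0.15776416]
0.115 306 [ 0.51415352 -0.00154502  0.1306381 ] ((0.5151840448379517, -0.006732836365699768), (0.03543458878993988, 0.04037270322442055), 0.8099680542945862)
0.145 131 [ 0.5134061  -0.00715319  0.15597636] ((0.5140336751937866, -0.007343900855630636), (0.010321914218366146, 0.03210485726594925), 86.3382339477539)
[0.57673559 0.05852758 0.10646247]
[-0.00665182 -0.0141683   0.11101864]
```

View pics/t2c.png

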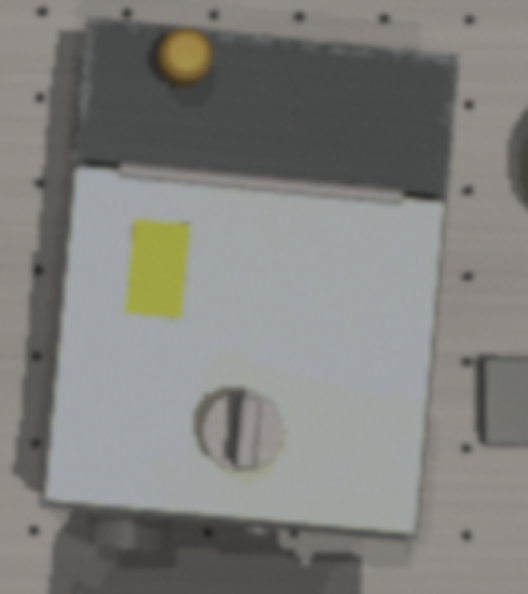

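The crop shows the cover lying flat and shut. The stud wing is at crop (245,430), along the box's x, and the depth data give (0.5137, -0.0073).

Call:
apply_moves:
  plan: [-13.9,5.5,0,0,-13.9,5.5,0,0,-13.9,5.5,0,0,-13.9,5.5,0,0,-13.9,5.5,0,0,-13.9,5.6,0,0,-13.9,5.6,0,0,-13.9,5.6,0,0,-13.9,5.6,0,0,-13.9,5.6,0,0,0,0,0,0,0,0,10,0,0,0,10,0,0,0,10,0,0,0,10,0,0,0,10,0,0,0,10,0,0,0,10,0,0,0,2,0,0,0,0,0]
  hand: 0.1

```text
time_s: 11.1
ee_pos: [0.5146, -0.0076, 0.1331]
eef_rot: [3.142, -0.001, 3.062]
force: [-0.7, -0.1, 0.5]
grip_width: 0.0517
grip_force: 0.0
```

Call:
apply_moves:
  plan: [0.8,0,0,0,0,0,0,0,0,0,0,0,0,0,0,0,0,0,0,0,0,0,0,0,0,0,0,0,0,0,0,0]
  hand: -1
  squeeze: 8

```text
time_s: 11.9
ee_pos: [0.5139, -0.0073, 0.1334]
eef_rot: [3.141, 0.0, 3.062]
force: [1.5, 1.8, 0.7]
grip_width: 0.01
grip_force: 8.0
```

Run:
```python
from h import *
o=monitor.get_obs()
for k in('time_s','ee_pos','eef_rot','force','moment','grip_width','grip_force','qpos'):print(k,np.round(o[k],4))
```

```text
time_s 11.9
ee_pos [ 0.5139 -0.0073  0.1334]
eef_rot [3.1413e+00 1.0000e-04 3.0618e+00]
force [1.5074 1.7591 0.6988]
moment [ 0.5607 -0.1614 -0.0588]
grip_width 0.01
grip_force 7.9978
qpos [-8.5600e-02  2.9320e-01  1.7064e+00  4.0000e-04  1.1419e+00 -1.5768e+00]
```

Call:
apply_moves:
  plan: [0,0.3,0,0,0,0,0,0,0,0,0,0,0,0,1,0,0,0,1,0,0,0,1,0,0,0,0,0,0,0,0,0]
  squeeze: 30

```text
time_s: 12.7
ee_pos: [0.5139, -0.0072, 0.1304]
eef_rot: [-3.142, 0.0, 3.062]
force: [-0.6, 1.0, 4.9]
grip_width: 0.0095
grip_force: 30.0
```

Call:
apply_moves:
  plan: [0,0,0.5,0,0,0,0.5,0,0,0,0,0,0,0,0,0]

```text
time_s: 13.1
ee_pos: [0.5139, -0.0072, 0.1294]
eef_rot: [-3.142, 0.0, 3.062]
force: [-0.2, 0.5, 4.7]
grip_width: 0.01
grip_force: 30.0
```

Call:
apply_moves:
  plan: [0,0,0.5,0,0,0,0.5,0,0,0,0,0,0,0,0,0]

```text
time_s: 13.5
ee_pos: [0.5139, -0.0072, 0.1284]
eef_rot: [-3.142, 0.0, 3.062]
force: [-0.8, 1.4, 4.8]
grip_width: 0.0096
grip_force: 30.0
```

Call:
apply_moves:
  plan: [0,0,0.5,0,0,0,0,0,0,0,0,0]

```text
time_s: 13.8
ee_pos: [0.5139, -0.0072, 0.128]
eef_rot: [-3.142, 0.0, 3.062]
force: [-1.1, 0.9, 5.9]
grip_width: 0.0097
grip_force: 30.0
```

Call:
apply_moves:
  plan: [0,0,0.4,0,0,0,0,0,0,0,0,0]

```text
time_s: 14.1
ee_pos: [0.5139, -0.0072, 0.1276]
eef_rot: [-3.142, 0.0, 3.062]
force: [-1.2, -0.5, 5.6]
grip_width: 0.0096
grip_force: 30.0
```

Call:
apply_moves:
  plan: [0,0,0.4,0,0,0,0,0,0,0,0,0]

```text
time_s: 14.4
ee_pos: [0.5139, -0.0072, 0.1272]
eef_rot: [-3.142, 0.0, 3.062]
force: [-1.0, -0.5, 6.1]
grip_width: 0.0097
grip_force: 30.0
```

Call:
apply_moves:
  plan: [0,0,0.4,0,0,0,0,0,0,0,0,0]

```text
time_s: 14.7
ee_pos: [0.5139, -0.0072, 0.1268]
eef_rot: [-3.142, 0.0, 3.062]
force: [-0.3, 1.1, 7.0]
grip_width: 0.0097
grip_force: 30.0
```

Call:
apply_moves:
  plan: [0,0,0.4,0,0,0,0,0,0,0,0,0]

```text
time_s: 15.0
ee_pos: [0.5139, -0.0072, 0.1264]
eef_rot: [-3.142, 0.0, 3.062]
force: [-2.2, -0.6, 6.9]
grip_width: 0.0099
grip_force: 30.0
```

Call:
apply_moves:
  plan: [0,0,0.4,0,0,0,0,0,0,0,0,0]

```text
time_s: 15.3
ee_pos: [0.5139, -0.0072, 0.1261]
eef_rot: [-3.142, 0.0, 3.062]
force: [-1.4, 2.2, 6.8]
grip_width: 0.0096
grip_force: 30.0
```

Call:
apply_moves:
  plan: [0,0,0.4,0,0,0,0,0,0,0,0,0]

```text
time_s: 15.6
ee_pos: [0.514, -0.0072, 0.1257]
eef_rot: [-3.142, 0.0, 3.062]
force: [-1.4, 0.0, 6.4]
grip_width: 0.0095
grip_force: 30.0
```

Call:
apply_moves:
  plan: [0,0,0.4,0,0,0,0,0,0,0,0,0]

```text
time_s: 15.9
ee_pos: [0.5139, -0.0072, 0.1253]
eef_rot: [-3.142, 0.0, 3.062]
force: [-1.9, -0.4, 7.0]
grip_width: 0.0096
grip_force: 30.0
```

Call:
apply_moves:
  plan: [0,0,0.4,0,0,0,0,0,0,0,0,0]

```text
time_s: 16.2
ee_pos: [0.5139, -0.0072, 0.1249]
eef_rot: [-3.142, 0.0, 3.062]
force: [-1.5, 0.7, 7.1]
grip_width: 0.0097
grip_force: 30.0
```

Call:
apply_moves:
  plan: [0,0,0.4,0,0,0,0,0,0,0,0,0]

```text
time_s: 16.5
ee_pos: [0.514, -0.0072, 0.1245]
eef_rot: [-3.142, 0.0, 3.062]
force: [-1.0, 1.8, 7.6]
grip_width: 0.0096
grip_force: 30.0
```

Call:
apply_moves:
  plan: [0,0,0.4,0,0,0,0,0,0,0,0,0]

```text
time_s: 16.8
ee_pos: [0.514, -0.0072, 0.1242]
eef_rot: [-3.142, 0.0, 3.062]
force: [-1.5, -0.2, 7.3]
grip_width: 0.01
grip_force: 30.0
```

Call:
apply_moves:
  plan: [0,0,0.4,0,0,0,0,0,0,0,0,0]

```text
time_s: 17.1
ee_pos: [0.514, -0.0072, 0.1238]
eef_rot: [-3.142, 0.0, 3.062]
force: [-1.9, 1.1, 7.5]
grip_width: 0.0098
grip_force: 30.0
```

Call:
apply_moves:
  plan: [0,0,0.4,0,0,0,0,0,0,0,0,0]

```text
time_s: 17.4
ee_pos: [0.514, -0.0072, 0.1234]
eef_rot: [-3.142, 0.0, 3.062]
force: [-1.9, 1.2, 8.4]
grip_width: 0.01
grip_force: 30.0
```

Call:
apply_moves:
  plan: [0,0,0.4,0,0,0,0,0,0,0,0,0]

```text
time_s: 17.7
ee_pos: [0.514, -0.0072, 0.123]
eef_rot: [-3.142, 0.0, 3.062]
force: [-2.1, 0.7, 8.7]
grip_width: 0.0097
grip_force: 30.0
```

Call:
apply_moves:
  plan: [0,0,0.4,0,0,0,0,0,0,0,0,0]

```text
time_s: 18.0
ee_pos: [0.514, -0.0072, 0.1226]
eef_rot: [-3.142, 0.0, 3.062]
force: [-2.2, -0.2, 9.0]
grip_width: 0.01
grip_force: 30.0
```

Call:
apply_moves:
  plan: [0,0,0.4,0,0,0,0,0,0,0,0,0]

```text
time_s: 18.3
ee_pos: [0.514, -0.0072, 0.1222]
eef_rot: [-3.142, 0.0, 3.062]
force: [-1.1, 0.7, 9.0]
grip_width: 0.0098
grip_force: 30.0
```

Call:
apply_moves:
  plan: [0,0,0.3,0,0,0,0,0,0,0,0,0]

```text
time_s: 18.6
ee_pos: [0.514, -0.0072, 0.1219]
eef_rot: [-3.142, 0.001, 3.062]
force: [-2.7, 0.1, 8.3]
grip_width: 0.0098
grip_force: 30.0
```

Call:
apply_moves:
  plan: [0,0,0.4,0,0,0,0,0,0,0,0,0]

```text
time_s: 18.9
ee_pos: [0.514, -0.0072, 0.1216]
eef_rot: [-3.142, 0.0, 3.062]
force: [-1.5, 1.3, 9.5]
grip_width: 0.0095
grip_force: 30.0
```

Call:
apply_moves:
  plan: [0,0,0.3,0,0,0,0,0,0,0,0,0]

```text
time_s: 19.2
ee_pos: [0.514, -0.0072, 0.1212]
eef_rot: [-3.142, 0.0, 3.062]
force: [-2.1, 1.4, 9.2]
grip_width: 0.0095
grip_force: 30.0
```

Call:
apply_moves:
  plan: [0,0,0.4,0,0,0,0,0,0,0,0,0]

```text
time_s: 19.5
ee_pos: [0.514, -0.0072, 0.1211]
eef_rot: [-3.142, 0.001, 3.062]
force: [-2.4, 0.9, 12.5]
grip_width: 0.0098
grip_force: 30.0
```

Call:
apply_moves:
  plan: [0,0,0.3,0,0,0,0,0,0,0,0,0]

```text
time_s: 19.8
ee_pos: [0.5141, -0.0072, 0.121]
eef_rot: [-3.142, 0.001, 3.062]
force: [-3.5, 1.0, 13.9]
grip_width: 0.0097
grip_force: 30.0
```

The bottom stop shows softly at z ≈ 0.1211. I'll back off to mid-window and try a small turn.

Call:
apply_moves:
  plan: [0,0,-0.7,0,0,0,-0.6,0,0,0,0,0,0,0,0,0.03,0,0,0,0.03,0,0,0,0,0,0,0,0]

```text
time_s: 20.5
ee_pos: [0.514, -0.0073, 0.1218]
eef_rot: [-3.141, 0.0, 3.002]
force: [-2.5, 0.7, 7.9]
grip_width: 0.0101
grip_force: 30.0
```

Run:
```python
from h import *
o=monitor.get_obs()
for k in('time_s','ee_pos','eef_rot','force','moment','qpos'):print(k,np.round(o[k],4))
```

```text
time_s 20.5
ee_pos [ 0.514  -0.0073  0.1218]
eef_rot [-3.1414e+00  4.0000e-04  3.0018e+00]
force [-2.4616  0.7057  7.9112]
moment [ 0.0273  0.3188 -0.0099]
qpos [-8.5300e-02  3.0750e-01  1.7174e+00 -3.0000e-04  1.1163e+00 -1.5162e+00]
```

Call:
apply_moves:
  plan: [0,0,0,0.08,0,0,0,0.08,0,0,0,0.08,0,0,0,0.08,0,0,0,0.08,0,0,0,0]

```text
time_s: 21.1
ee_pos: [0.5137, -0.008, 0.1217]
eef_rot: [-3.14, 0.0, 2.599]
force: [-3.5, -4.9, 8.3]
grip_width: 0.0094
grip_force: 30.0
```

Call:
apply_moves:
  plan: [0,0,0,0.08,0,0,0,0.08,0,0,0,0.08,0,0,0,0.08,0,0,0,0.08,0,0,0,0]

```text
time_s: 21.7
ee_pos: [0.5132, -0.0084, 0.1215]
eef_rot: [-3.139, 0.001, 2.199]
force: [-6.5, -8.8, 9.3]
grip_width: 0.01
grip_force: 30.0
```

Run:
```python
from h import *
o=monitor.get_obs()
for k in('time_s','ee_pos','eef_rot','force','moment','grip_width'):print(k,np.round(o[k],4))
```

```text
time_s 21.7
ee_pos [ 0.5132 -0.0084  0.1215]
eef_rot [-3.1388e+00  8.0000e-04  2.1988e+00]
force [-6.5291 -8.8315  9.3326]
moment [-1.891   1.3813 -0.0131]
grip_width 0.01
```

Call:
apply_moves:
  plan: [-0.4,-1,-0.2,0,0,0,0,0,0,0,0,0]

```text
time_s: 22.0
ee_pos: [0.5131, -0.0087, 0.1219]
eef_rot: [-3.141, 0.001, 2.202]
force: [-3.3, -4.0, 9.3]
grip_width: 0.0092
grip_force: 30.0
```

Call:
apply_moves:
  plan: [0,0,0,0.08,0,0,0,0.08,0,0,0,0.08,0,0,0,0.06,0,0,0,0]

```text
time_s: 22.5
ee_pos: [0.5126, -0.0089, 0.1216]
eef_rot: [-3.139, 0.001, 1.9]
force: [-6.3, -5.2, 8.5]
grip_width: 0.0098
grip_force: 30.0
```

Run:
```python
from h import *
o=monitor.get_obs()
for k in('time_s','ee_pos','eef_rot','force','moment','grip_width'):print(k,np.round(o[k],4))
```

```text
time_s 22.5
ee_pos [ 0.5126 -0.0089  0.1216]
eef_rot [-3.1393e+00  8.0000e-04  1.8995e+00]
force [-6.2521 -5.1633  8.4525]
moment [-1.1769  1.3658 -0.0267]
grip_width 0.0098
```

Call:
apply_moves:
  plan: [-0.3,-1,-0.1,0,0,0,0,0.06,0,0,0,0.06,0,0,0,0.06,0,0,0,0.06,0,0,0,0]

```text
time_s: 23.1
ee_pos: [0.512, -0.0091, 0.1219]
eef_rot: [-3.14, 0.001, 1.66]
force: [-5.7, -3.4, 9.0]
grip_width: 0.0095
grip_force: 30.0
```

Run:
```python
from h import *
o=monitor.get_obs()
for k in('time_s','ee_pos','eef_rot','force','moment','grip_width'):print(k,np.round(o[k],4))
```

```text
time_s 23.1
ee_pos [ 0.512  -0.0091  0.1219]
eef_rot [-3.1404e+00  7.0000e-04  1.6596e+00]
force [-5.7267 -3.4326  9.0347]
moment [-0.5976  1.0569 -0.0177]
grip_width 0.0095
```

Call:
apply_moves:
  plan: [0,0,0,0.03,0,0,0,0,0,0,0,0]

```text
time_s: 23.4
ee_pos: [0.5119, -0.0091, 0.1218]
eef_rot: [-3.14, 0.001, 1.632]
force: [-5.6, -1.7, 9.0]
grip_width: 0.0098
grip_force: 30.0
```

Run:
```python
from h import *
o=monitor.get_obs()
for k in('time_s','ee_pos','eef_rot','force','moment','grip_width'):print(k,np.round(o[k],4))
```

```text
time_s 23.4
ee_pos [ 0.5119 -0.0091  0.1218]
eef_rot [-3.1402e+00  7.0000e-04  1.6317e+00]
force [-5.6419 -1.6923  9.0053]
moment [-0.6318  1.1089 -0.0625]
grip_width 0.0098
```

Call:
apply_moves:
  plan: [0,0,0,0.02,0,0,0,0,0,0,0,0]

```text
time_s: 23.7
ee_pos: [0.5119, -0.0091, 0.1218]
eef_rot: [-3.14, 0.001, 1.612]
force: [-5.0, -2.0, 9.7]
grip_width: 0.0098
grip_force: 30.0
```

Run:
```python
from h import *
o=monitor.get_obs()
for k in('time_s','ee_pos','eef_rot','force','moment','grip_width'):print(k,np.round(o[k],4))
```

```text
time_s 23.7
ee_pos [ 0.5119 -0.0091  0.1218]
eef_rot [-3.1401e+00  7.0000e-04  1.6117e+00]
force [-4.983  -2.0308  9.7439]
moment [-5.9720e-01  1.1828e+00 -9.0000e-04]
grip_width 0.0098
```

Call:
apply_moves:
  plan: [0,0,0,0.02,0,0,0,0,0,0,0,0]

```text
time_s: 24.0
ee_pos: [0.5119, -0.0091, 0.1218]
eef_rot: [-3.14, 0.001, 1.592]
force: [-6.6, -2.3, 9.4]
grip_width: 0.0097
grip_force: 30.0
```

Run:
```python
from h import *
o=monitor.get_obs()
for k in('time_s','ee_pos','eef_rot','force','moment','grip_width'):print(k,np.round(o[k],4))
```

```text
time_s 24.0
ee_pos [ 0.5119 -0.0091  0.1218]
eef_rot [-3.1402e+00  8.0000e-04  1.5921e+00]
force [-6.59   -2.2549  9.4477]
moment [-0.5777  1.1731  0.206 ]
grip_width 0.0097
```

Call:
apply_moves:
  plan: [-0.2,-0.6,0,0,0,0,-0.5,0,0,0,-0.5,0,0,0,-0.5,0,0,0,-0.3,0,0,0,0,0]

```text
time_s: 24.6
ee_pos: [0.5118, -0.0092, 0.1238]
eef_rot: [-3.141, 0.001, 1.592]
force: [-3.0, -1.3, 8.2]
grip_width: 0.0095
grip_force: 30.0
```

Call:
apply_moves:
  plan: [0,0,-0.3,0,0,0,-0.3,0,0,0,0,0]

```text
time_s: 24.9
ee_pos: [0.5118, -0.0092, 0.1244]
eef_rot: [-3.141, 0.001, 1.592]
force: [-2.7, -2.5, 8.2]
grip_width: 0.0094
grip_force: 30.0
```

Call:
apply_moves:
  plan: [0,0,-0.3,0,0,0,0,0,0,0,0,0]

```text
time_s: 25.2
ee_pos: [0.5118, -0.0092, 0.1246]
eef_rot: [-3.141, 0.001, 1.592]
force: [-3.3, -2.1, 7.5]
grip_width: 0.0098
grip_force: 30.0
```

Call:
apply_moves:
  plan: [0,0,-0.3,0,0,0,0,0,0,0,0,0]

```text
time_s: 25.5
ee_pos: [0.5118, -0.0092, 0.1249]
eef_rot: [-3.141, 0.001, 1.592]
force: [-2.5, -2.0, 6.1]
grip_width: 0.0097
grip_force: 30.0
```

Call:
apply_moves:
  plan: [0,0,-0.3,0,0,0,0,0,0,0,0,0]

```text
time_s: 25.8
ee_pos: [0.5117, -0.0092, 0.1251]
eef_rot: [-3.141, 0.001, 1.592]
force: [-2.3, -1.8, 6.0]
grip_width: 0.0094
grip_force: 30.0
```

Call:
apply_moves:
  plan: [0,0,-0.4,0,0,0,0,0,0,0,0,0]

```text
time_s: 26.1
ee_pos: [0.5117, -0.0091, 0.1252]
eef_rot: [-3.141, 0.0, 1.592]
force: [-1.2, -2.4, 2.8]
grip_width: 0.0097
grip_force: 30.0
```

Call:
apply_moves:
  plan: [0,0,-0.2,0,0,0,0,0,0,0,0,0]

```text
time_s: 26.4
ee_pos: [0.5117, -0.009, 0.1253]
eef_rot: [-3.141, 0.0, 1.592]
force: [-0.3, -3.2, -3.4]
grip_width: 0.0099
grip_force: 30.0
```

The stud is seated in the notch: the upward pull is now resisted. Releasing and retreating.

Call:
apply_moves:
  plan: [0,0,0.4,0,0,0,0,0,0,0,0,0,0,0,0,0]
  squeeze: 8

```text
time_s: 26.8
ee_pos: [0.5118, -0.0089, 0.1253]
eef_rot: [-3.141, -0.0, 1.592]
force: [-1.5, -1.7, 1.4]
grip_width: 0.0101
grip_force: 7.9
```

Call:
apply_moves:
  plan: [0,0,0,0,0,0,0,0,0,0,0,0,0,0,0,0,0,0,0,0,0,0,0,0,0,0,-5,0,0,0,-10,0,0,0,-20,0,0,0,-20,0,0,0,-20,0,0,0,-20,0,0,-20,0,0,0,-30,0,0,0,-30,0,0,0,-30,0,0,0,-30,0,0,0,0,0,0,0,0,0,0]
  hand: -0.2

```text
time_s: 28.7
ee_pos: [0.3723, -0.0119, 0.2213]
eef_rot: [3.139, 0.0, 1.592]
force: [0.7, 0.2, 0.8]
grip_width: 0.0378
grip_force: 0.0
```

Run:
```python
from h import *
a=snap('top','t3');b=snap('side','s3')
i=cv2.resize(a['image'][150:330,230:440],(700,600))[:,:,::-1]
cv2.imwrite('pics/t3c.png',i)
w=cloud(a);z=w[...,2];m=np.zeros(z.shape,bool);m[225:275,335:385]=1
for lo,hi in((.115,.135),(.138,.17)):
    q=m&(z>lo)&(z<hi)
    if q.sum()>5: print(lo,q.sum(),np.median(w[q],0),cv2.minAreaRect(w[q][:,:2].astype(np.float32)))
for nm,p in dict(obj=(336,166),lens=(251,278),tape=(450,200),case=(440,270),bottle=(259,153),post=(224,211)).items(): print(nm,w[p[1],p[0]])
```

```text
0.115 107 [ 0.5261344  -0.00714325  0.12211754] ((0.5277443528175354, -0.0073091257363557816), (0.01026371493935585, 0.033830828964710236), 0.8214637637138367)
obj [0.70399598 0.02513733 0.13843113]
lens [0.51221367 0.17002847 0.06053156]
tape [ 0.66006833 -0.19161739  0.05120419]
case [ 0.53096478 -0.18190303  0.01843012]
bottle [0.72854003 0.15646267 0.11073435]
post [0.62853016 0.21610763 0.09722098]
```

View pics/t3c.png

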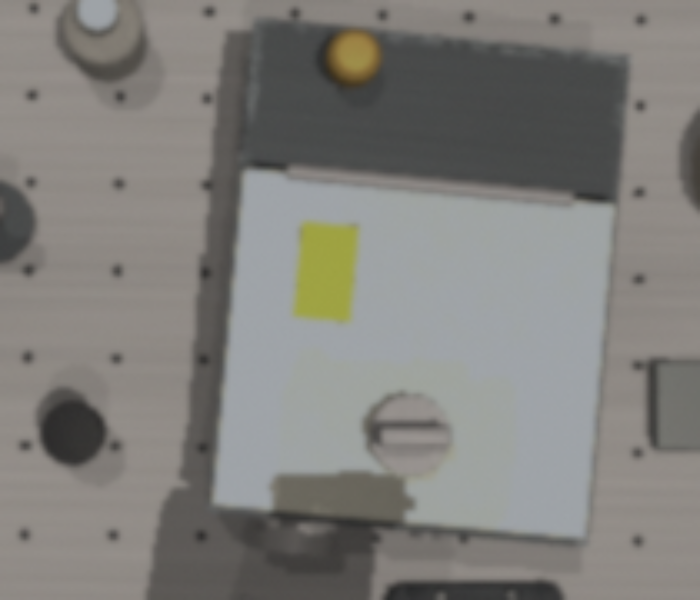

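The crop shows the wing turned across the box at crop (412,435), the cover shut, and the bystanders unmoved. I'll check the wing's height and angle.

Run:
```python
from h import *
a=load('t3');w=cloud(a);z=w[...,2];m=np.zeros(z.shape,bool);m[260:300,335:375]=1
for lo,hi in((.115,.132),(.138,.17)):
    q=m&(z>lo)&(z<hi); print(lo,q.sum(),np.median(w[q],0),cv2.minAreaRect(w[q][:,:2].astype(np.float32)))
```

```text
0.115 332 [ 0.51744439 -0.00658263  0.12247511] ((0.5124685764312744, -0.006608160212635994), (0.039309948682785034, 0.040942467749118805), 89.49848937988281)
0.138 134 [ 0.51293702 -0.00799821  0.14793917] ((0.5130653977394104, -0.007452622056007385), (0.009967261925339699, 0.03530105575919151), 0.5532703995704651)
```

```bash
python3 -c "
from h import *
print(ctrl.hand_in())"
```

```text
the job is handed in; nothing more can be done
None
```

The cover is shut and the stud is locked: I turned it clockwise to its stop at about 1.45 rad, and after letting go it stayed about 8.5 mm in; the bystanders I measured had not moved (I did not re-check the screwdriver), and the job is handed in at about 29 s.

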